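# Fetch the check weight from behind the jar and vial

## Task

The balance is due for its check, but the small check weight stands at the back of the grey storage bay, behind the jar and the glass vial. First stand both the jar and the vial in the empty dark tray, leaving the weight where it is; then stand the weight on the middle of the balance pan; and last put the jar and the vial back in the bay, each upright on the very spot it came from. Do not shift the sample pot that stays in the bay.

Things in the scene. Friction and masses are not known exactly. Their poses are not given: they have to be found in the camera images.
- jar: reagent jar: white bottle, 67 mm wide, 128 mm tall, with a broad red screw cap (fixed) of 61 mm diameter from 98 mm height to the top; 0.2 to 0.45 kg, standing in the front half of the bay (a like jar far back on the bench is background). Origin: centre of its underside, z up
- vial: glass vial, 44 mm diameter up to 60 mm height, then a fixed white cap (red spot on top) of 33 mm diameter; 79 mm tall, under 0.15 kg; stands beside the jar in the front half of the bay (left or right varies). Origin: centre of its underside, z up
- weight: pale metal check weight: small cylinder with a knob on top, 25 mm diameter, 38 mm tall, about 0.1 kg, straight-sided for its lower 20 mm or so; stands in the rear half of the bay, behind and between jar and vial. Origin: centre of its underside, z up
- pot: bystander: white sample pot, 49 mm wide, 59 mm tall, standing in the rear left corner of the bay, about 80 mm from the weight. Origin: centre of its underside, z up
- bay: grey storage bay, fixed: a floor plate 150 mm (x) by 220 mm (y), 4 mm thick, with a fence 4 mm thick and 24 mm high (from the bench) along the back (+x) and both sides (+-y); open at the front (-x). It stands at some yaw. Origin: centre of the underside, on the bench; x points to the back, z up
- side_tray: empty shallow dark (near-black) plastic tray, fixed, the side area: 130 mm (x) by 200 mm (y) outside, rim 14 mm high and 3 mm thick, floor 3 mm above the bench; jar and vial both fit well apart along its y axis. Lies in front to the left or the right, with the balance on the other side (the metal tray with tools between them is only clutter). Origin: centre of the underside, z up
- balance: compact white balance, fixed, 190 mm (x) by 150 mm (y), body 46 mm high, round steel pan on top towards the back and a blank display at the front; in front to the left or the right. Origin: centre of the underside, on the bench; x points to its back, z up
- pan (a point): centre of the top face of the balance pan: steel disc of 90 mm diameter, its top 60 mm above the bench; the pan does not move. Axes as the balance's

How it is judged:
On the way, in this order (a step that is already met when the one before it is completed fails the run):
1. jar and vial both stand upright and released in the dark tray, the weight still where it was (x of jar in the frame of side_tray between -0.04 and 0.04 m and y of jar in the frame of side_tray between -0.076 and 0.076 m and z of each of jar, vial in the frame of side_tray below 0.009 m and linear speed of each of jar, vial below 0.02 m/s and angular speed of each of jar, vial below 0.2 rad/s and angle between each of jar, vial's own z axis and vertical below 0.1 rad and contact force between the fingers and jar below 0.05 N and x of vial in the frame of side_tray between -0.05 and 0.05 m and y of vial in the frame of side_tray between -0.086 and 0.086 m and contact force between the fingers and vial below 0.05 N and distance of weight from where it was at the start of the episode below 0.015 m), for 0.2 s.
2. the weight stands upright and released on the middle of the pan (within 15 mm of its centre) while jar and vial still stand in the tray (horizontal distance between weight and pan below 0.015 m and z of weight in the frame of balance between 0.055 and 0.065 m and linear speed of each of weight, jar, vial below 0.02 m/s and angular speed of each of weight, jar, vial below 0.2 rad/s and angle between each of weight, jar, vial's own z axis and vertical below 0.1 rad and contact force between the fingers and weight below 0.05 N and x of jar in the frame of side_tray between -0.04 and 0.04 m and y of jar in the frame of side_tray between -0.076 and 0.076 m and z of each of jar, vial in the frame of side_tray below 0.009 m and contact force between the fingers and jar below 0.05 N and x of vial in the frame of side_tray between -0.05 and 0.05 m and y of vial in the frame of side_tray between -0.086 and 0.086 m and contact force between the fingers and vial below 0.05 N), for 0.2 s.
At the end, for the whole second after the job is handed in: The weight stands upright on the pan within 15 mm of its centre; the jar and the vial each stand upright in the bay within 15 mm of where they stood at the start; the pot is within 12 mm of where it was and upright; all are released and at rest (horizontal distance between weight and pan below 0.015 m and z of weight in the frame of balance between 0.055 and 0.065 m and linear speed of each of weight, jar, vial below 0.02 m/s and angular speed of each of weight, jar, vial below 0.2 rad/s and angle between each of weight, jar, vial, pot's own z axis and vertical below 0.1 rad and contact force between the fingers and weight below 0.05 N and distance of each of jar, vial from where it was at the start of the episode below 0.015 m and contact force between the fingers and jar below 0.05 N and contact force between the fingers and vial below 0.05 N and distance of pot from where it was at the start of the episode below 0.012 m); the robot touches nothing.
It fails at once if the sample pot is shifted by more than 12 mm or tipped (distance of pot from where it was at the start of the episode above 0.012 m or angle between pot's own z axis and vertical above 0.3 rad).
It also fails if it takes over 125 s, if anything falls off the work surface, if the arm or the gripper's body presses on something with over 40 N, if the wrist force passes 120 N, or if a joint passes its speed limit or range.

## Robot

A 7-joint arm with a two-finger parallel gripper is mounted at the origin on a cart in front of the work surface, level with it; the furniture and walls round the work are solid. World frame = base frame: x ahead of the robot, y to its left, z up, the work surface at z = 0. Lengths are in m, angles in rad, forces in N, time in s.
With the tool pointing down it reaches from about 0.35 to 0.9 m from the base axis. Payload 19.9 kg.
Tool frame: the origin (TCP) lies between the finger pads; the fingertips stand 19 mm ahead of it and the grasp point (between the pads) is the TCP; z points along the fingers, y is the direction in which the jaws open and shut (so a half turn about z gives the same grasp; the last joint's range is limited). The gripper opens to 94 mm and grips with 3 to 60 N. Pads are 16 mm wide; open, the fingers measure 119 mm over their backs; the gripper's body (75 mm by 177 mm) begins 78 mm behind the grasp point.
Start: joints at [1.153, 0.417, -0.01, 1.614, 0.005, 1.111, -0.053], TCP at [0.229, -0.581, 0.224] pointing down, gripper open.
Joint ranges: [-2.81, 2.81], [-0.39, 2.02], [-1.27, 1.25], [0.06, 2.57], [-1.19, 4.33], [0.19, 2], [-2.82, 2.82]. Speed limits (rad/s): [1.89, 1.89, 2.39, 2.39, 3.01, 3.01, 3.01].

## Interface

Orientations are given as a 3x3 rotation matrix whose columns are the frame's x, y, z axes.
In Python, from rig import robot gives the robot as it stands. Calls block until the motion is done:
- robot.move_ptp(position, orientation): joint-space move of the TCP to a pose.
- robot.move_linear(position, velocity=0.15, frame=None, threshold=None): straight line of the TCP; frame=None keeps the orientation; velocity is the mean speed in m/s. With threshold (N) it stops when the force on the tool has changed by that much, and returns True; else False.
- robot.goto_joints(angles): joint-space move.
- robot.gripper_to(opening): finger opening in m; the grip force is fixed at half the most; returns when the fingers have stopped.
- robot.pause(seconds).
- robot.ik(position, orientation): joint angles nearest the present ones, or None.
- robot.get_state(): the state.
- robot.grab_frame(name): name is "scene" or "top" or "wrist"; returns the picture (420x560x3 uint8, red, green, blue); there is no depth.
- robot.camera_info(name): a dict with "fx", "fy", "cx", "cy" (pixels), "rvec" (rotation vector, rad) and "tvec" (3), from world to camera coordinates, as OpenCV has them. Camera axes: x right, y down, z forward; pixel columns grow to the right and rows downward; lengths in m; the calibration is good to about 2 mm. A picture is of the moment at which its call begins: read the wrist's pose just before it. camera_info takes no time and is no camera call; for the wrist camera it gives the pose at the moment of the call.
A pose or a line that the arm cannot do raises robot.PlanningError and nothing moves.
- robot.sign_off(): hands the job in, once; it reports no verdict.
The state is a dict: "time": time; "qpos": joint angles; "joint_vel": joint speeds; "effort": joint torques, N m; "ee_pos": TCP position; "tool_rot": TCP orientation; "force": force on the tool from outside, world axes, zero at the start; "moment": the same for the moment, N m; "opening": finger opening in m.
Only numpy, scipy, OpenCV 4.12 (cv2) and the standard library are available. Lean on these libraries where they do the work, as an engineer would, in place of code of your own. Each camera call takes 0.05 s, during which the arm holds its last target.

## Working session

There is one attempt and no reset: what is moved stays moved. The work goes in short steps, each a Python script; the robot and the scene stay as the last script left them, time stands still between calls to the robot, and variables do not carry over. Pictures are saved under pics/ and viewed, and the job is handed in when it is done.

```bash
ls; mkdir -p pics; python3 - <<'E'
from rig import robot
import cv2,numpy as np
for n in ["scene","top","wrist"]:
    i=robot.camera_info(n); f=robot.grab_frame(n)
    cv2.imwrite(f"pics/a_{n}.png",f[:,:,::-1])
    R=cv2.Rodrigues(np.array(i["rvec"],float))[0]
    print(n,i["fx"],i["fy"],i["cx"],i["cy"],(-R.T@np.array(i["tvec"])).round(3),R[2].round(2))
s=robot.get_state();print(s["time"],s["opening"],s["tool_rot"])
E
```

```text
pics
scene 501.0238897134494 501.0238897134494 277.47677333622596 204.36940054969654 [0.151 0.574 0.953] [ 0.33 -0.52 -0.79]
top 543.9694387189031 543.9694387189031 279.44486511243053 217.85214532900935 [ 0.408 -0.036  1.379] [ 0.11  0.02 -0.99]
wrist 314.0261635039295 314.0261635039295 276.30969506288926 213.07829090982753 [ 0.299 -0.554  0.385] [-0.24 -0.09 -0.97]
0.15 0.09374651962379374 [[ 9.30209702e-01  3.67028233e-01 -4.31377169e-04]
 [ 3.67028479e-01 -9.30209277e-01  8.92281352e-04]
 [-7.37785966e-05 -9.88336477e-04 -9.99999509e-01]]
```

View pics/a_scene.png

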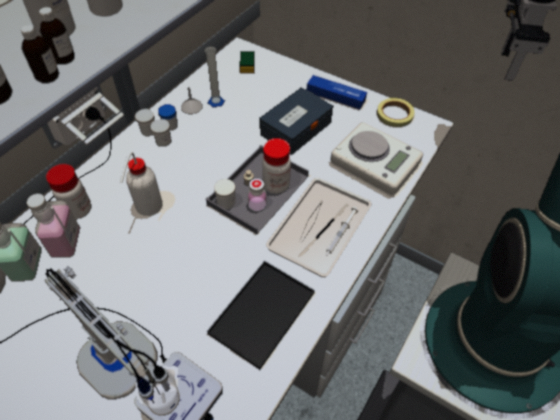

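View pics/a_top.png

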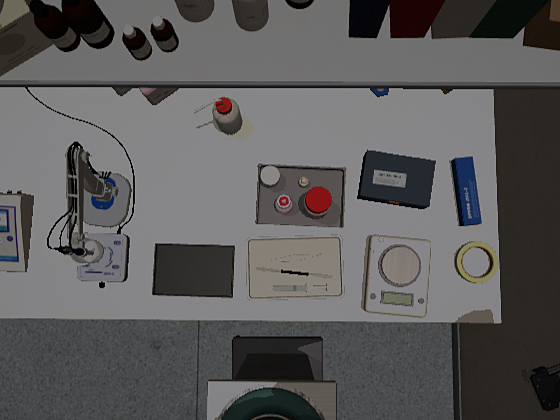

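View pics/a_wrist.png

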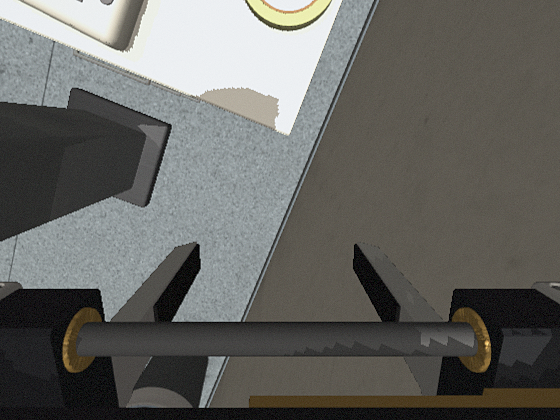

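The scene view has the bay in the middle at about (258,187), the dark tray at (262,313) and the balance at (376,157). In the top view the jar cap is at (318,201), the vial at (284,203), the weight at (304,181), the pot at (270,175), the tray centre at (194,270) and the pan at (401,265). Next I'll enlarge the top view and work out coarse positions.

```bash
cat > h.py <<'E'
from rig import robot
import cv2,numpy as np
def cam(n):
    i=robot.camera_info(n); R=cv2.Rodrigues(np.array(i["rvec"],float))[0]; t=np.array(i["tvec"],float)
    return dict(K=np.array([[i["fx"],0,i["cx"]],[0,i["fy"],i["cy"]],[0,0,1]]),R=R,t=t,C=-R.T@t)
def ray(c,p):
    d=c["R"].T@np.linalg.inv(c["K"])@np.array([p[0],p[1],1.]); return d/np.linalg.norm(d)
def plane(c,p,z):
    d=ray(c,p); return c["C"]+d*(z-c["C"][2])/d[2]
def proj(c,X):
    q=c["K"]@(c["R"]@np.array(X,float)+c["t"]); return q[:2]/q[2]
def tri(obs):
    A=np.zeros((3,3));b=np.zeros(3)
    for c,p in obs:
        d=ray(c,p);M=np.eye(3)-np.outer(d,d);A+=M;b+=M@c["C"]
    X=np.linalg.solve(A,b); return X,[np.linalg.norm(proj(c,X)-p) for c,p in obs]
def shot(n,name):
    c=cam(n); f=robot.grab_frame(n)[:,:,::-1].copy(); cv2.imwrite(f"pics/{name}.png",f)
    np.savez(f"pics/{name}.npz",**c); return f,c
def load(name):
    return cv2.imread(f"pics/{name}.png"),dict(np.load(f"pics/{name}.npz"))
def down(yaw):  # tool z down, jaw (y) axis at angle yaw in world xy
    y=np.array([np.cos(yaw),np.sin(yaw),0]);z=np.array([0,0,-1.]);return np.column_stack([np.cross(y,z),y,z])
E
python3 - <<'E'
from h import *
f=cv2.imread("pics/a_top.png");c=cam("top")
cv2.imwrite("pics/a_topz.png",cv2.resize(f[150:320,140:440],None,fx=2.6,fy=2.6,interpolation=cv2.INTER_CUBIC))
for n,p,z in [("jar",(318,199),.132),("vial",(284,203),.083),("weight",(304,181),.042),("pot",(270,175),.063),("tray",(194,270),.01),("pan",(401,265),.06)]:
    print(n,plane(c,p,z).round(3))
s=robot.get_state();w=cam("wrist");print(s["tool_rot"].T@(w["C"]-s["ee_pos"]), (s["tool_rot"].T@w["R"].T).round(3))
E
```

```text
jar [ 0.587 -0.106  0.132]
vial [ 0.583 -0.027  0.083]
weight [ 0.644 -0.076  0.042]
pot [0.655 0.008 0.063]
tray [0.422 0.198 0.01 ]
pan [ 0.438 -0.31   0.06 ]
[ 7.53074279e-02 -8.35004502e-05 -1.61013612e-01] [[-0.001 -0.966 -0.258]
 [ 1.    -0.001 -0.   ]
 [ 0.    -0.258  0.966]]
```

View pics/a_topz.png

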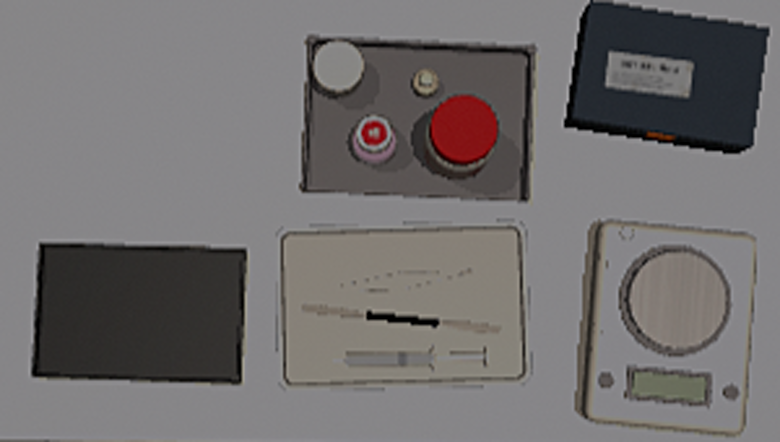

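The enlarged top view shows the bay slightly turned, with the jar right-front, the vial left-front, the weight between them at the rear and the pot in the rear-left corner. Next come wrist views of the balance, the bay (two positions) and the tray.

```bash
python3 - <<'E'
from h import *
q=robot.ik
R=down(-np.pi/2)
def go(p,name):
    robot.move_ptp(p,R); print(name,robot.get_state()["time"],robot.get_state()["ee_pos"].round(4) if hasattr(robot.get_state()["ee_pos"],'round') else 0)
    shot("wrist",name)
go([.43,-.26,.32],"w_bal1")
go([.43,-.34,.32],"w_bal2")
go([.62,-.12,.32],"w_bay1")
go([.62,-.0,.32],"w_bay2")
go([.43,.15,.30],"w_tr1")
go([.43,.24,.30],"w_tr2")
shot("top","top2");shot("scene","scene2")
import numpy as np
a=[cv2.imread(f"pics/{n}.png") for n in ["w_bal1","w_bal2","w_tr1","w_tr2"]]
m=np.vstack([np.hstack(a[:2]),np.hstack(a[2:])]);cv2.imwrite("pics/m1.png",cv2.resize(m,(800,600)))
E
```

```text
w_bal1 1.6 [ 0.4296 -0.2609  0.3198]
w_bal2 2.0667 [ 0.4293 -0.3415  0.3193]
w_bay1 3.2333 [ 0.6195 -0.1215  0.3201]
w_bay2 3.8333 [ 6.199e-01 -5.000e-04  3.202e-01]
w_tr1 4.8417 [0.4312 0.149  0.3003]
w_tr2 5.3417 [0.4306 0.2403 0.2995]
```

View pics/m1.png

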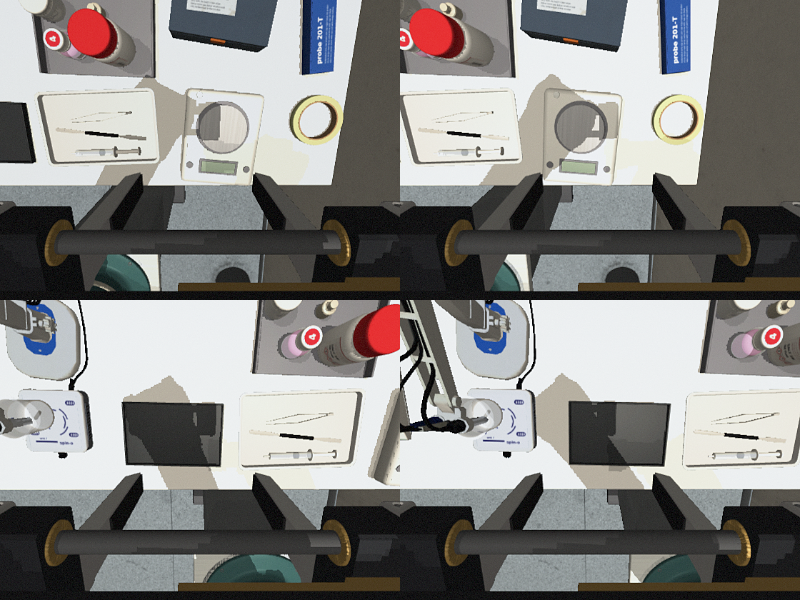

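View pics/w_bay1.png

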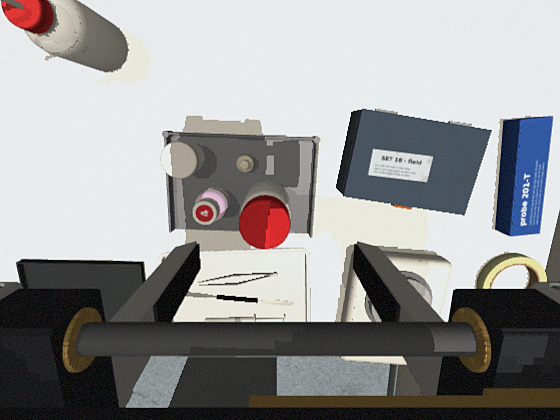

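View pics/w_bay2.png

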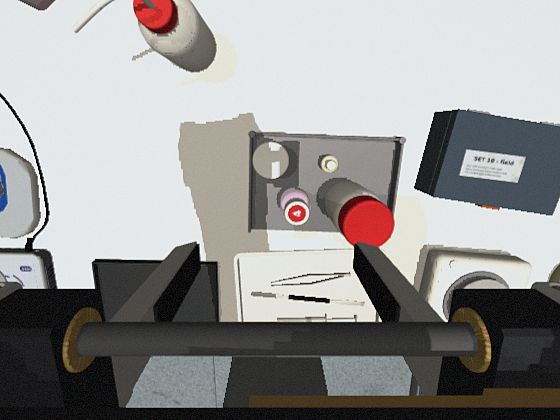

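Balance (210,145 / 580,145 in the montage), tray (172,433 / 617,433), and bay views are clear. In bay1 the jar cap is at (265,222), the vial cap at (206,211), the weight at (245,163) and the pot at (183,157); in bay2 they are at (366,221), (297,212), (328,162) and (270,158). Next, crops of the bay views.

```bash
python3 - <<'E'
from h import *
a=cv2.imread("pics/w_bay1.png")[120:255,155:325];b=cv2.imread("pics/w_bay2.png")[120:255,240:410]
t=cv2.imread("pics/top2.png")[155:235,250:350]
f=lambda x:cv2.resize(x,(400,300*1),interpolation=cv2.INTER_NEAREST)
s=cv2.imread("pics/scene2.png")[130:235,200:340]
cv2.imwrite("pics/m2.png",np.vstack([np.hstack([f(a),f(b)]),np.hstack([f(np.clip(t.astype(int)*2,0,255).astype(np.uint8)),f(s)])]))
E
```

```text
(no output)
```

View pics/m2.png

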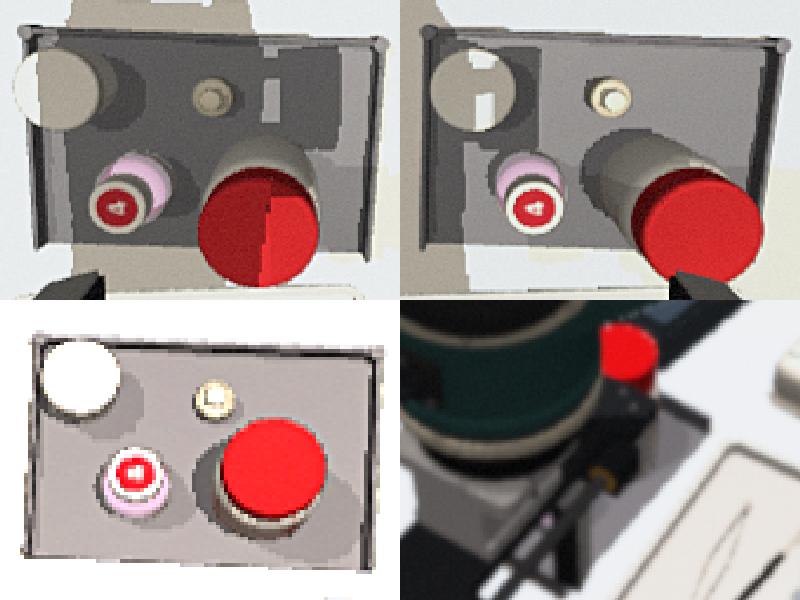

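```bash
cat > meas.py <<'E'
from h import *
from scipy.optimize import least_squares
def red(f,roi,thr=60):
    x0,y0,x1,y1=roi; g=np.zeros(f.shape[:2],np.uint8); b=f.astype(int)
    m=((b[...,2]>1.8*b[...,1])&(b[...,2]>1.8*b[...,0])&(b[...,2]>thr)); g[y0:y1,x0:x1]=m[y0:y1,x0:x1]*255
    cs=cv2.findContours(g,cv2.RETR_EXTERNAL,cv2.CHAIN_APPROX_NONE)[0]
    return max(cs,key=cv2.contourArea),g
def circ(P):
    r=least_squares(lambda v:np.hypot(P[:,0]-v[0],P[:,1]-v[1])-v[2],[P[:,0].mean(),P[:,1].mean(),.03],loss="soft_l1",f_scale=.0007)
    return r.x,np.abs(r.fun).mean()
if __name__=="__main__":
    J=[];V=[];W=[]
    for n,rj,rv in [("w_bay1",(230,170,300,260),(190,195,222,225)),("w_bay2",(325,180,377,260),(280,195,315,225)),("top2",(300,180,335,220),(270,190,298,215))]:
        f,c=load(n)
        k,_=red(f,rj,60 if n!="top2" else 60)
        P=np.array([plane(c,p[0],.132) for p in k])
        ctr=P.mean(0); v=(ctr-c["C"])[:2]; v/=np.linalg.norm(v)
        far=((P-ctr)[:,:2]@v)>-.003
        if n=="w_bay2": far&=(k[:,0,0]<374)&~((k[:,0,1]>243)|((k[:,0,0]>348)&(k[:,0,1]>238)))
        x,e=circ(P[far,:2]); px=proj(c,[x[0],x[1],.132]); J.append((c,px)); print(n,"jar",x.round(4),e.round(5),px.round(1))
        k,g=red(f,rv); h=cv2.convexHull(k); M=cv2.moments(h); px=np.array([M["m10"]/M["m00"],M["m01"]/M["m00"]])
        V.append((c,px)); print("  vial",px.round(1),plane(c,px,.083).round(4))
    for L,s in ((J,"jar"),(V,"vial")):
        print(s,tri(L),tri([L[0],L[2]])[0],tri([L[1],L[2]])[0],tri(L[:2])[0])
E
python3 meas.py
python3 - <<'E'
from h import *
T=[]
for n,(x,y) in [("w_bay1",(245,163)),("w_bay2",(329,162)),("top2",(304,181))]:
    f=cv2.imread(f"pics/{n}.png")[y-14:y+14,x-16:x+16]
    if n=="top2": f=np.clip(f.astype(int)*2,0,255).astype(np.uint8)
    T.append(cv2.resize(f,(266,233),interpolation=cv2.INTER_NEAREST))
cv2.imwrite("pics/m3.png",np.hstack(T))
E
```

```text
w_bay1 jar [ 0.5879 -0.1068  0.0293] 0.00025 [264.  224.4]
  vial [204.  212.9] [ 0.589  -0.0263  0.083 ]
w_bay2 jar [ 0.5325 -0.025   0.0691] 0.0002 [297.  268.6]
  vial [296.5 213. ] [ 0.589  -0.0266  0.083 ]
top2 jar [ 0.5861 -0.1054  0.0293] 0.0006 [317.8 199.2]
  vial [283.4 200.8] [ 0.5885 -0.0256  0.083 ]
jar (array([ 0.57850068, -0.07750649,  0.1776402 ]), [np.float64(37.10749360752416), np.float64(58.84750038904518), np.float64(11.406610892964567)]) [ 0.58665052 -0.1061405   0.12756734] [ 0.57242268 -0.05979968  0.21788307] [ 0.54445574 -0.06599771  0.08911918]
vial (array([ 0.588736  , -0.02609057,  0.0822591 ]), [np.float64(0.04388665468004147), np.float64(0.39947704497308695), np.float64(0.22108920833957577)]) [ 0.58866134 -0.02572543  0.08141519] [ 0.58871533 -0.02608643  0.082404  ] [ 0.58923601 -0.02650116  0.08396377]
```

View pics/m3.png

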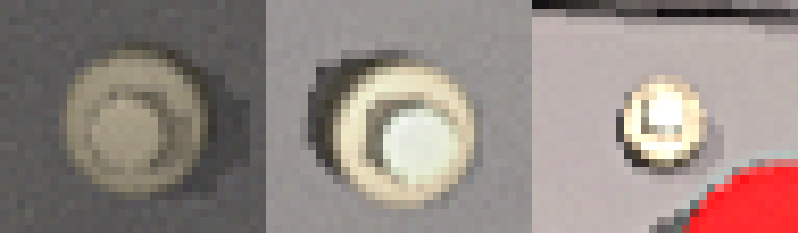

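```bash
sed -i 's/(325,180,377,260)/(325,180,400,245)/; s/far&=(k.*$/far\&=(k[:,0,1]<232)/; s/>-.003/>-.012/' meas.py; python3 meas.py
python3 - <<'E'
from h import *
W=[(load("w_bay1")[1],(244.2,164.7)),(load("w_bay2")[1],(331.2,165.4)),(load("top2")[1],(303.7,180.7))]
print(tri(W),[plane(c,p,.042).round(4) for c,p in W])
# flange lower body outline centre (shoulder approx z .026)
# pot top circle, bay floor corners, from bright/dark
for n,ps in [("w_bay1",[(165,133),(318,136),(313,234),(170,230)]),("w_bay2",[(250,132),(403,137),(394,233),(250,231)]),("top2",[(258,166),(345,168)])]:
    c=load(n)[1]; print(n,[plane(c,p,.024).round(3)[:2] for p in ps])
for n,p in [("w_bay1",(180.5,159)),("w_bay2",(270.5,158.5)),("top2",(269.8,175.2))]:
    print("pot",plane(load(n)[1],p,.063))
E
```

```text
w_bay1 jar [ 0.5879 -0.1068  0.0293] 0.00025 [264.  224.4]
  vial [204.  212.9] [ 0.589  -0.0263  0.083 ]
w_bay2 jar [ 0.5877 -0.1054  0.0304] 0.00028 [366.9 224.8]
  vial [296.5 213. ] [ 0.589  -0.0266  0.083 ]
top2 jar [ 0.5863 -0.1056  0.0291] 0.00064 [317.9 199.1]
  vial [283.4 200.8] [ 0.5885 -0.0256  0.083 ]
jar (array([ 0.58680384, -0.10630043,  0.12863441]), [np.float64(0.34340289009275565), np.float64(0.1543196977055655), np.float64(0.20945238487502868)]) [ 0.58682944 -0.10625721  0.12804018] [ 0.58681635 -0.10596168  0.129488  ] [ 0.58653517 -0.10665283  0.12781867]
vial (array([ 0.588736  , -0.02609057,  0.0822591 ]), [np.float64(0.04388665468004147), np.float64(0.39947704497308695), np.float64(0.22108920833957577)]) [ 0.58866134 -0.02572543  0.08141519] [ 0.58871533 -0.02608643  0.082404  ] [ 0.58923601 -0.02650116  0.08396377]
(array([ 0.64626632, -0.07629967,  0.03825692]), [np.float64(0.40031799791452954), np.float64(0.6208921688566997), np.float64(0.3826756678251798)]) [array([ 0.6472, -0.0767,  0.042 ]), array([ 0.6465, -0.0765,  0.042 ]), array([ 0.6452, -0.0753,  0.042 ])]
w_bay1 [array([0.69 , 0.036]), array([ 0.685, -0.18 ]), array([ 0.539, -0.177]), array([0.546, 0.041])]
w_bay2 [array([0.692, 0.037]), array([ 0.684, -0.18 ]), array([ 0.541, -0.18 ]), array([0.545, 0.04 ])]
top2 [array([0.685, 0.04 ]), array([ 0.681, -0.18 ])]
pot [0.65718743 0.00486685 0.063     ]
pot [0.65799726 0.00749275 0.063     ]
pot [0.65461791 0.00848127 0.063     ]
```

Jar (0.587,-0.106, top about 0.129), vial (0.589,-0.026, top 0.082) and weight (0.646,-0.076, top about 0.038–0.042) agree across views. The tray and pan are next.

```bash
python3 - <<'E'
from h import *
Q=[]
for n,seed in [("w_tr1",(240,190)),("w_tr2",(310,190)),("top2",(194,270))]:
    f,c=load(n); g=cv2.cvtColor(f,cv2.COLOR_BGR2GRAY)
    if n=="top2": g=np.clip(g.astype(int)*2,0,255).astype(np.uint8)
    m=(g<100).astype(np.uint8)*255
    if n!="top2": m[238:]=0
    m=cv2.morphologyEx(m,cv2.MORPH_OPEN,np.ones((5,5)))
    cs=cv2.findContours(m,cv2.RETR_EXTERNAL,cv2.CHAIN_APPROX_NONE)[0]
    k=[k for k in cs if cv2.pointPolygonTest(k,seed,False)>=0]
    k=k[0]; hull=cv2.convexHull(k); b=cv2.approxPolyDP(hull,.04*cv2.arcLength(hull,True),True)[:,0].astype(float)
    # order by world
    P=[plane(c,p,.014) for p in b]; b=[b[i] for i in np.argsort([round(np.arctan2(q[1]-.2,q[0]-.42),2) for q in P])]
    print(n,[tuple(x) for x in b],[plane(c,p,.014)[:2].round(4) for p in b]); Q.append((c,b))
if all(len(b)==4 for _,b in Q):
    for i in range(4): print(tri([(c,b[i]) for c,b in Q]))
T=[]
for n,(x,y) in [("w_bal1",(310,180)),("w_bal2",(252,180)),("top2",(400,265))]:
    f=cv2.imread(f"pics/{n}.png")[y-50:y+50,x-55:x+55]
    if n=="top2": f=np.clip(f.astype(int)*2,0,255).astype(np.uint8)
    T.append(cv2.resize(f,(440,400),interpolation=cv2.INTER_NEAREST)[:,:])
cv2.imwrite("pics/m4.png",cv2.resize(np.hstack(T),(799,242)))
E
```

```text
w_tr1 [(np.float64(308.0), np.float64(232.0)), (np.float64(302.0), np.float64(145.0)), (np.float64(172.0), np.float64(143.0)), (np.float64(176.0), np.float64(230.0))] [array([0.3578, 0.1023]), array([0.4853, 0.1136]), array([0.4886, 0.2946]), array([0.3615, 0.2998])]Traceback (most recent call last):
  File "<stdin>", line 11, in <module>
IndexError: list index out of range
```

```bash
python3 - <<'E'
from h import *
Q=[]
for n,seed,th in [("w_tr1",(240,190),100),("w_tr2",(310,190),125),("top2",(194,270),100)]:
    f,c=load(n); g=cv2.cvtColor(f,cv2.COLOR_BGR2GRAY)
    if n=="top2": g=np.clip(g.astype(int)*2,0,255).astype(np.uint8)
    m=(g<th).astype(np.uint8)*255
    if n!="top2": m[238:]=0
    m=cv2.morphologyEx(m,cv2.MORPH_OPEN,np.ones((5,5)))
    cs=cv2.findContours(m,cv2.RETR_EXTERNAL,cv2.CHAIN_APPROX_NONE)[0]
    k=[k for k in cs if cv2.pointPolygonTest(k,seed,False)>=0]
    if not k: print(n,"none",g[seed[1]-20:seed[1]+20:10,seed[0]-70:seed[0]+80:15]); continue
    k=k[0]; hull=cv2.convexHull(k); b=cv2.approxPolyDP(hull,.04*cv2.arcLength(hull,True),True)[:,0].astype(float)
    P=[plane(c,p,.014) for p in b]; b=[b[i] for i in np.argsort([round(np.arctan2(q[1]-.2,q[0]-.42),2) for q in P])]
    print(n,[tuple(map(int,x)) for x in b],[plane(c,p,.014)[:2].round(4) for p in b]); Q.append((c,b))
if all(len(b)==4 for _,b in Q):
    for i in range(4): print(tri([(c,b[i]) for c,b in Q]))
T=[]
for n,(x,y) in [("w_bal1",(310,180)),("w_bal2",(252,180)),("top2",(400,265))]:
    f=cv2.imread(f"pics/{n}.png")[y-50:y+50,x-55:x+55]
    if n=="top2": f=np.clip(f.astype(int)*2,0,255).astype(np.uint8)
    T.append(cv2.resize(f,(440,400),interpolation=cv2.INTER_NEAREST)[:,:])
cv2.imwrite("pics/m4.png",cv2.resize(np.hstack(T),(799,242)))
E
```

```text
w_tr1 [(308, 232), (302, 145), (172, 143), (176, 230)] [array([0.3578, 0.1023]), array([0.4853, 0.1136]), array([0.4886, 0.2946]), array([0.3615, 0.2998])]
w_tr2 [(369, 232), (378, 145), (236, 142), (237, 230)] [array([0.357 , 0.1023]), array([0.4843, 0.0994]), array([0.4885, 0.2967]), array([0.3602, 0.2996])]
top2 none [[ 84  10  22  64  54 102 104 108 255 255]
 [110  90  68  66  52 102 106 108 255 255]
 [130  22  16  68  52 106 104 112 255 255]
 [112 100  28  28  58  88  94  96 255 255]]
(array([0.35745025, 0.10232734, 0.01412695]), [np.float64(0.2492572939420299), np.float64(0.2497431568080688)])
(array([0.48771728, 0.11839743, 0.07416401]), [np.float64(0.3809209367782676), np.float64(0.3829770862748722)])
(array([0.48812651, 0.29811721, 0.0031281 ]), [np.float64(0.009946190531990995), np.float64(0.009955779256566464)])
(array([0.36137019, 0.29936683, 0.01557437]), [np.float64(0.39009404291941874), np.float64(0.3908368310553619)])
```

View pics/m4.png

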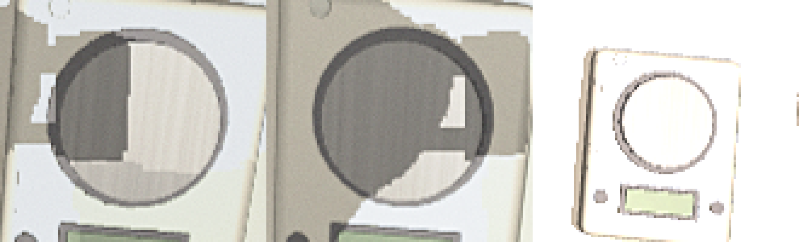

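Both montage views show the pan disc with its dark ring: centre about (311,181) in w_bal1 and (253,181) in w_bal2. I'll extract edge points radially and fit circles.

```bash
python3 - <<'E'
from h import *
from meas import circ
from scipy.ndimage import map_coordinates,gaussian_filter1d
O=[]
for n,c0,r0,r1 in [("w_bal1",(312,180),26,44),("w_bal2",(255,180),26,44),("top2",(400.5,265),14,28)]:
    f,c=load(n); g=f.mean(2)
    for sgn,lab in ((-1,"inner"),(1,"outer")):
        cc=np.array(c0,float)
        pts=[]
        rr=np.arange(r0,r1,.25)
        for a in np.arange(0,2*np.pi,.05):
            pr=gaussian_filter1d(map_coordinates(g,[cc[1]+rr*np.sin(a),cc[0]+rr*np.cos(a)],order=1),2)
            d=np.gradient(pr)*sgn; i=d.argmax()
            if d[i]>1: pts.append(plane(c,cc+rr[i]*np.array([np.cos(a),np.sin(a)]),.06)[:2])
        x,e=circ(np.array(pts)); print(n,lab,len(pts),x.round(4),e.round(4),proj(c,[*x[:2],.06]).round(1))
        if lab=="inner":O.append((c,proj(c,[*x[:2],.06])))
print(tri(O),tri(O[:2])[0],tri([O[0],O[2]])[0],tri([O[1],O[2]])[0])
q=robot.get_state()["qpos"];print(np.round(q,2))
for p,y in [((.587,-.106,.115),-np.pi/2),((.587,-.106,.3),-np.pi/2),((.42,.155,.12),-np.pi/2),((.589,-.026,.045),0),((.589,-.026,.045),np.pi),((.42,.255,.045),0),((.42,.255,.045),np.pi),((.646,-.076,.03),0),((.646,-.076,.03),-np.pi/2),((.646,-.076,.03),np.pi),((.438,-.31,.09),-np.pi/2)]:
    s=robot.ik(p,down(y)); print(p,round(y,2),None if s is None else np.round(s,2))
E
```

```text
w_bal1 inner 126 [ 0.4375 -0.3088  0.0447] 0.0007 [312.2 180.8]
w_bal1 outer 126 [ 0.4397 -0.3074  0.0504] 0.0003 [311.2 179.2]
w_bal2 inner 125 [ 0.4376 -0.3085  0.0446] 0.0006 [252.2 180.6]
w_bal2 outer 126 [ 0.4398 -0.3096  0.0504] 0.0002 [253.1 178.9]
top2 inner 126 [ 0.4378 -0.308   0.0444] 0.0015 [400.3 264.9]
top2 outer 126 [ 0.4375 -0.305   0.0517] 0.0004 [399. 265.]
(array([ 0.43762684, -0.30847413,  0.0597814 ]), [np.float64(0.30225465936566753), np.float64(0.04533826416894325), np.float64(0.1783206337278803)]) [ 0.43786979 -0.3086261   0.06187951] [ 0.43762928 -0.30854377  0.05938057] [ 0.43764601 -0.30831174  0.05922147]
[-0.08  0.14 -0.53  1.82  0.07  1.2  -2.21]
(0.587, -0.106, 0.115) -1.57 [ 0.32  0.5  -0.24  1.77  0.15  0.89 -1.57]
(0.587, -0.106, 0.3) -1.57 [ 0.35  0.32 -0.28  1.59  0.09  1.25 -1.52]
(0.42, 0.155, 0.12) -1.57 [-0.02  0.28 -0.46  2.12  0.17  0.78 -2.15]
(0.589, -0.026, 0.045) 0 [ 0.35  0.63 -0.47  1.82  0.39  0.79 -0.32]
(0.589, -0.026, 0.045) 3.14 [-0.41  0.64  0.53  1.84 -0.45  0.78 -2.78]
(0.42, 0.255, 0.045) 0 [-0.1   0.52 -0.61  2.06  0.46  0.7  -1.01]
(0.42, 0.255, 0.045) 3.14 [ 0.24  0.74 -1.09  2.05  0.86  0.91  1.8 ]
(0.646, -0.076, 0.03) 0 [ 0.4   0.74 -0.46  1.66  0.41  0.85 -0.24]
(0.646, -0.076, 0.03) -1.57 [ 0.23  0.7  -0.22  1.67  0.2   0.8  -1.65]
(0.646, -0.076, 0.03) 3.14 [-0.3   0.76  0.53  1.69 -0.49  0.84 -2.7 ]
(0.438, -0.31, 0.09) -1.57 [ 0.6   0.43 -0.05  1.94  0.03  0.76 -1.04]
```

Pan centre is (0.4376,-0.3085), height 0.0598, with all views agreeing. I'm starting with the jar, gripped by its cap so the fingers stay above its neighbours.

```bash
cat >> h.py <<'E'
def st(l=""):
    s=robot.get_state(); print(l,"t%.1f"%s["time"],np.round(s["ee_pos"],4),"open %.4f"%s["opening"],"F",np.round(s["force"],1)); return s
E
python3 - <<'E'
from h import *
R=down(-np.pi/2)
J=np.array([.5868,-.1063])
robot.move_ptp([*J,.24],R)
robot.gripper_to(.085)
robot.move_linear([*J,.115],velocity=.12); st("at")
robot.gripper_to(.03); s=st("grip")
robot.move_linear([*J,.17],velocity=.06); st("lift")
f,c=shot("wrist","j1")
robot.move_linear([*J,.26],velocity=.2)
shot("scene","j2"); st()
E
```

```text
at t8.5 [ 0.5872 -0.1064  0.1157] open 0.0853 F [-0.8 -0.7  0.9]
grip t9.0 [ 0.587  -0.1064  0.1152] open 0.0607 F [-0.6 -0.1  3.1]
lift t10.1 [ 0.5866 -0.1063  0.1696] open 0.0610 F [-0.3 -0.4 -1.8]
 t10.8 [ 0.5861 -0.1063  0.2583] open 0.0608 F [-0.5 -0.4 -2.9]
```

View pics/j1.png

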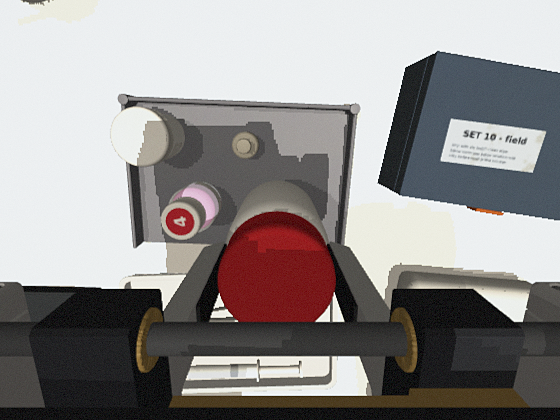

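View pics/j2.png

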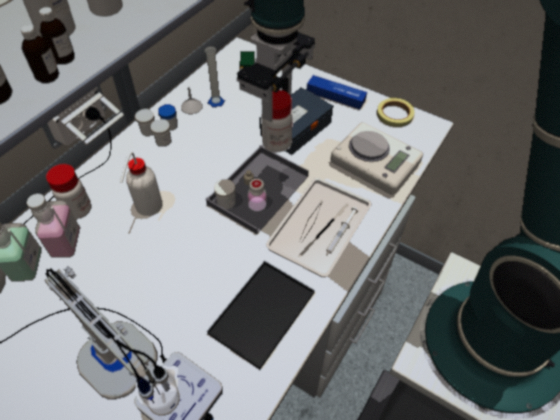

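The jar hangs upright, with its cap at (277,268) in the wrist view and (278,103) in the scene; the vial, weight and pot haven't moved. Next I place it in the tray.

```bash
python3 - <<'E'
from h import *
R=down(-np.pi/2)
D=np.array([.422,.1495])
robot.move_ptp([*D,.26],R); 
robot.move_linear([*D,.13],velocity=.2); st()
print(robot.move_linear([*D,.1115],velocity=.025,threshold=4)); st("down")
robot.gripper_to(.08); st("rel")
robot.move_linear([*D,.20],velocity=.15); 
robot.move_ptp([.5887,-.0261,.20],down(0)); st()
shot("wrist","v0"); shot("scene","v0s"); shot("top","v0t")
E
```

```text
t12.7 [0.4227 0.1495 0.1307] open 0.0610 F [ 0.3  0.1 -2.4]
True
down t13.3 [0.4219 0.1492 0.1139] open 0.0606 F [ 0.5 -1.7  3.5]
rel t13.9 [0.4215 0.1492 0.1139] open 0.0798 F [ 0.  -0.2 -0.3]
 t16.3 [ 0.5885 -0.0255  0.1998] open 0.0798 F [0.2 1.2 0.1]
```

View pics/v0.png

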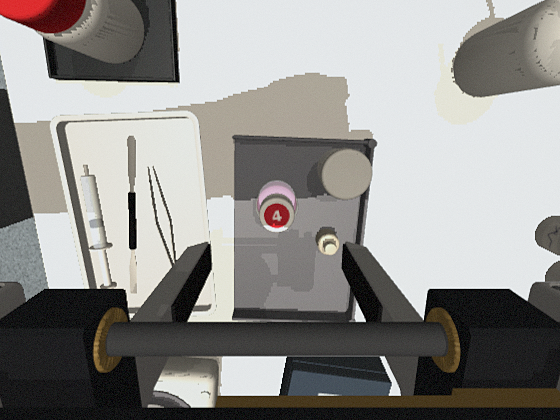

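View pics/v0s.png

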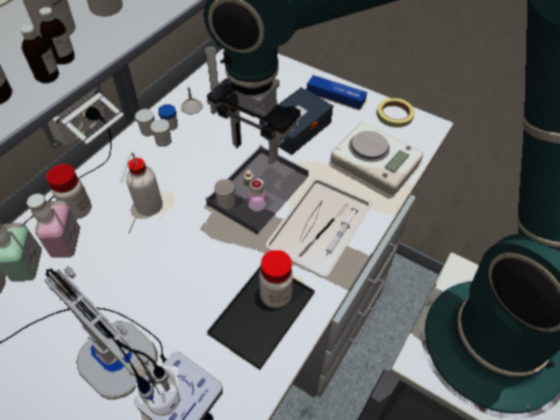

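The jar stands upright in the tray (scene 275,280), having touched down 1 mm lower than its bay height, as expected. The vial is at (277,213) in the wrist view, the weight at (328,240) and the pot at (347,173), all clear of the finger paths. Vial next.

```bash
python3 - <<'E'
from h import *
R=down(0)
V=np.array([.5887,-.0261])
robot.gripper_to(.062)
robot.move_linear([*V,.044],velocity=.1); st("at")
robot.gripper_to(.02); st("grip")
robot.move_linear([*V,.10],velocity=.06); st("lift")
shot("wrist","v1")
robot.move_linear([*V,.27],velocity=.2)
shot("scene","v2"); st()
a=[cv2.imread(f"pics/{n}.png") for n in ["v1","v2"]]
cv2.imwrite("pics/v12.png",cv2.resize(np.hstack(a),(800,300)))
E
```

```text
at t18.6 [ 0.589  -0.0261  0.0445] open 0.0621 F [-0.5  0.8 -0.4]
grip t19.1 [ 0.5888 -0.0261  0.0442] open 0.0439 F [-0.9 -0.9  3.4]
lift t20.1 [ 0.5885 -0.0261  0.0996] open 0.0440 F [ 0.7  0.1 -1.3]
 t21.2 [ 0.5881 -0.0261  0.2687] open 0.0437 F [-0.3  0.8 -1.3]
```

View pics/v12.png

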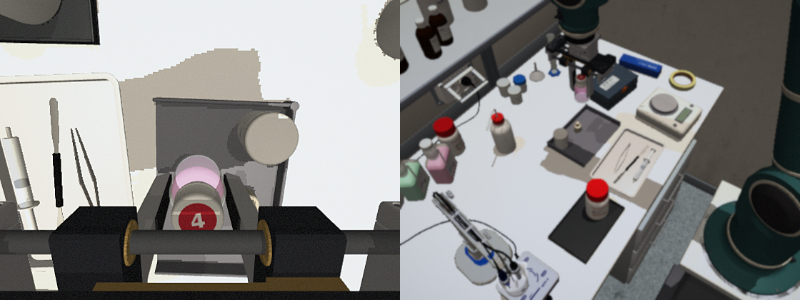

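The vial is held (opening 0.044), upright at (195,210) in the left panel; the pot and weight are undisturbed. Next I place it in the tray.

```bash
python3 - <<'E'
from h import *
R=down(0); D=np.array([.424,.2525])
robot.move_ptp([*D,.27],R); st()
robot.move_linear([*D,.06],velocity=.2); 
print(robot.move_linear([*D,.040],velocity=.025,threshold=4)); st("down")
robot.gripper_to(.062); st("rel")
robot.move_linear([*D,.24],velocity=.2)
robot.move_ptp([.63,-.05,.25],down(-np.pi/2)); st()
shot("wrist","w0"); shot("scene","w0s"); shot("top","w0t")
a=[cv2.imread(f"pics/{n}.png") for n in ["w0s","w0t"]]
cv2.imwrite("pics/w0st.png",cv2.resize(np.hstack(a),(800,300)))
E
```

```text
t22.5 [0.4249 0.2515 0.2698] open 0.0438 F [ 0.7 -0.5 -1. ]
True
down t24.3 [0.4239 0.2524 0.0429] open 0.0438 F [1.7 0.3 1.1]
rel t24.8 [0.4237 0.2522 0.0429] open 0.0619 F [-0.2 -0.2 -0.2]
 t27.3 [ 0.6298 -0.0484  0.2499] open 0.0619 F [-0.1 -0.1  0.7]
```

View pics/w0st.png

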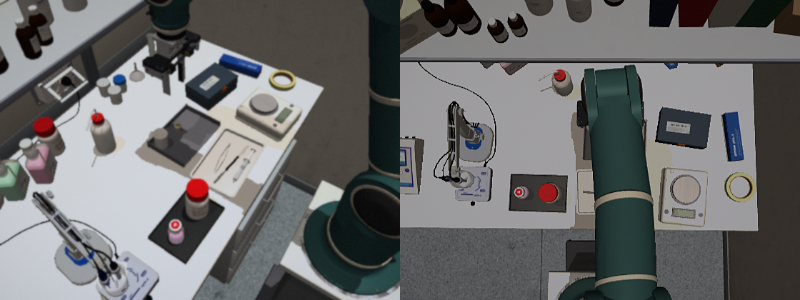

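View pics/w0.png

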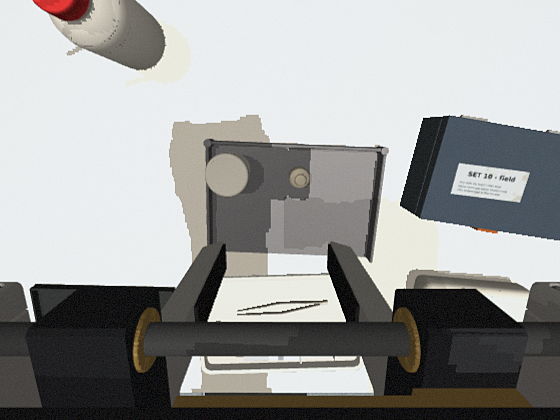

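Jar and vial both stand in the tray; the weight is at about (299,178) in the wrist view with nothing around it, and the pot at (230,175) is unchanged. I'll refine the weight's position using this closer view.

```bash
python3 - <<'E'
from h import *
f,c=load("w0"); x,y=299,178
cv2.imwrite("pics/w0z.png",cv2.resize(f[y-20:y+20,x-20:x+20],(600,600),interpolation=cv2.INTER_NEAREST))
print(proj(c,[.6463,-.0763,.042]),proj(c,[.6463,-.0763,.024]))
E
```

```text
[300.38736163 180.65746499] [299.32650116 178.35531926]
```

View pics/w0z.png

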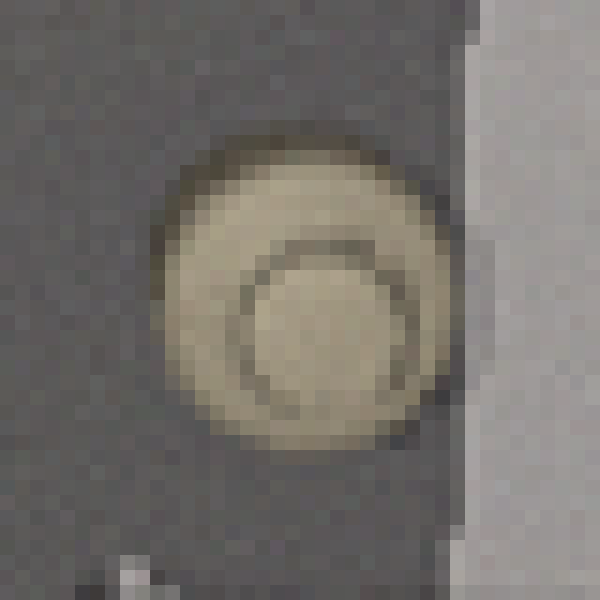

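The knob centre is at about (300,180), within 1 px of the predicted (300.4,180.7). Now the grasp.

```bash
python3 - <<'E'
from h import *
R=down(-np.pi/2); W=np.array([.6468,-.0762])
robot.move_ptp([*W,.16],R)
robot.gripper_to(.05)
robot.move_linear([*W,.05],velocity=.12)
print(robot.move_linear([*W,.025],velocity=.04,threshold=8)); st("at")
robot.gripper_to(.005); st("grip")
robot.move_linear([*W,.06],velocity=.06); st("lift")
robot.move_linear([*W,.20],velocity=.2); st()
shot("wrist","w1")
x,y=277,265
E
```

```text
False
at t30.2 [ 0.6469 -0.0762  0.0251] open 0.0499 F [0.1 0.  0.1]
grip t30.7 [ 0.6469 -0.0762  0.0251] open 0.0240 F [-0.3 -1.1  1.1]
lift t31.5 [ 0.6466 -0.0762  0.0599] open 0.0241 F [ 0.1 -0.1 -1.5]
 t32.3 [ 0.6462 -0.0762  0.1986] open 0.0236 F [-1.  -0.5 -1.2]
```

View pics/w1.png

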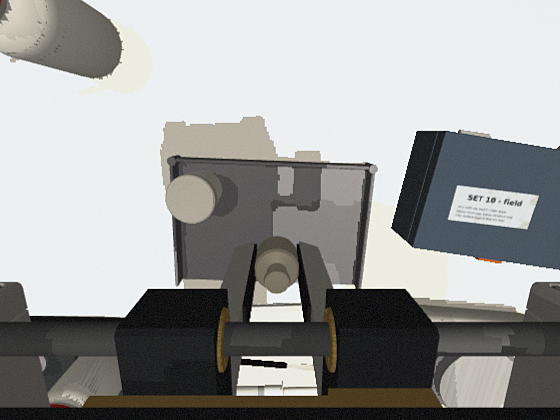

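The weight is held upright between the fingers, knob at about (277,277). I'll check its offset in the grip and carry it to the pan.

```bash
python3 - <<'E'
from h import *
f,c=load("w1"); e=[.6462,-.0762,.1986]
print("pred knob",proj(c,[e[0],e[1],e[2]+.017]), "1cm +x",proj(c,[e[0]+.01,e[1],e[2]+.017]))
R=down(-np.pi/2); P=np.array([.4376,-.3085])
robot.move_ptp([*P,.20],R)
robot.move_linear([*P,.10],velocity=.15); 
print(robot.move_linear([*P,.077],velocity=.02,threshold=4)); st("down")
robot.gripper_to(.05); st("rel")
robot.move_linear([*P,.13],velocity=.1)
robot.move_linear([.43,-.3085,.26],velocity=.25); st(); shot("wrist","p1")
E
```

```text
pred knob [276.97692662 283.55072246] 1cm +x [276.96718133 265.27695152]
True
down t35.3 [ 0.4376 -0.3085  0.081 ] open 0.0242 F [-1.2  0.2  7.4]
rel t35.9 [ 0.4372 -0.3082  0.0806] open 0.0503 F [-0.4 -0.  -0.4]
 t37.2 [ 0.4297 -0.3083  0.2593] open 0.0499 F [ 0.2  0.7 -0.7]
```

View pics/p1.png

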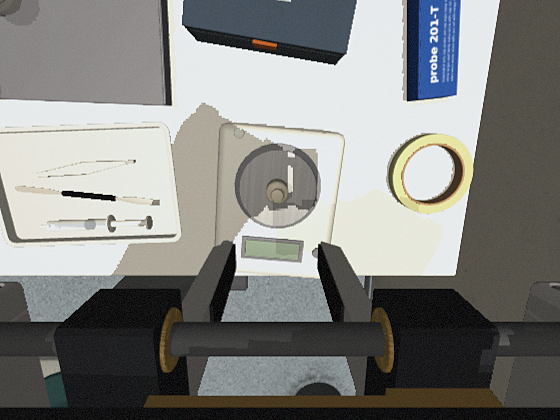

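The weight stands on the pan, knob at about (277,194), with the disc centred near (277,186). I'll get the offset in mm.

```bash
python3 - <<'E'
from h import *
f,c=load("p1")
cv2.imwrite("pics/p1z.png",cv2.resize(f[135:235,227:327],(600,600),interpolation=cv2.INTER_NEAREST))
print(proj(c,[.4376,-.3085,.06]),"exp. knob",proj(c,[.4376,-.3085,.098]))
E
```

```text
[277.04435294 188.87088698] exp. knob [277.06625768 195.59275717]
```

View pics/p1z.png

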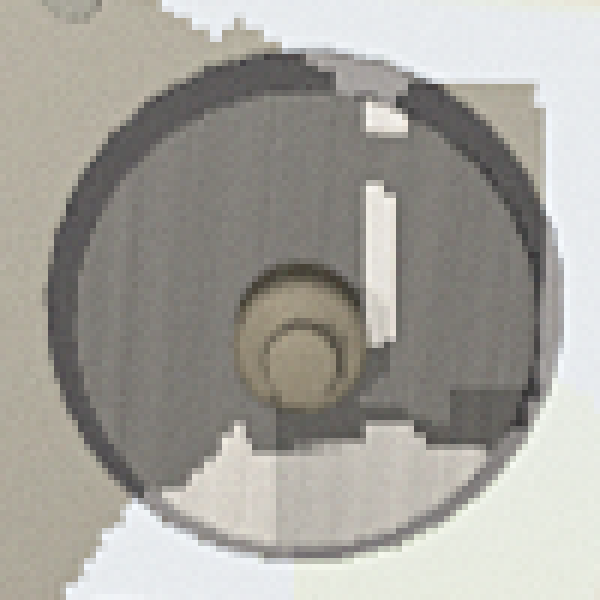

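The knob is at (277.5,195.7) against an expected (277.1,195.6), so it is centred within about 1 mm. Next, return the vial, then the jar.

```bash
python3 - <<'E'
from h import *
R=down(0); D=np.array([.4238,.2523]); V=np.array([.5888,-.0261])
robot.move_ptp([*D,.26],R); shot("wrist","b0"); shot("top","b0t")
robot.gripper_to(.062)
robot.move_linear([*D,.10],velocity=.2)
robot.move_linear([*D,.043],velocity=.08); st("at")
robot.gripper_to(.02); s=st("grip")
robot.move_linear([*D,.09],velocity=.07)
robot.move_linear([*D,.27],velocity=.2); st("up")
robot.move_ptp([*V,.27],R)
robot.move_linear([*V,.06],velocity=.18)
print(robot.move_linear([*V,.0415],velocity=.02,threshold=4)); st("down")
robot.gripper_to(.062); st("rel")
robot.move_linear([*V,.13],velocity=.1)
robot.move_linear([*V,.24],velocity=.2)
st();shot("wrist","b1"); shot("scene","b1s")
a=[cv2.imread(f"pics/{n}.png") for n in ["b0","b0t","b1","b1s"]]
cv2.imwrite("pics/b1m.png",cv2.resize(np.vstack([np.hstack(a[:2]),np.hstack(a[2:])]),(800,600)))
E
```

```text
at t41.6 [0.4239 0.2525 0.0433] open 0.0623 F [ 0.4 -0.6  0.2]
grip t42.0 [0.424  0.2523 0.0433] open 0.0441 F [-1.1 -0.6  5.9]
up t43.9 [0.4234 0.252  0.269 ] open 0.0442 F [-0.   0.4 -1.4]
True
down t47.2 [ 0.5887 -0.0261  0.0442] open 0.0437 F [-0.6 -0.4  6. ]
rel t47.7 [ 0.5883 -0.0262  0.0438] open 0.0619 F [-0.5  0.7 -0.6]
 t49.4 [ 0.5883 -0.0264  0.2388] open 0.0620 F [-0.3 -0.1 -0.4]
```

View pics/b1m.png

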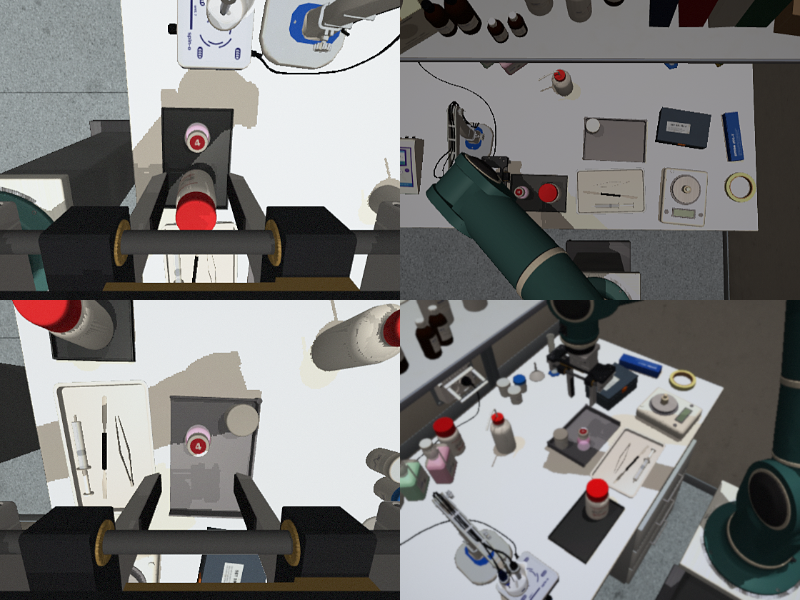

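The vial stands upright in the bay at (198,445) in the montage, and the jar is still in the tray at (597,490). Now the jar.

```bash
python3 - <<'E'
from h import *
R=down(-np.pi/2); D=np.array([.4217,.1492]); J=np.array([.587,-.1064])
robot.move_ptp([*D,.24],R); robot.gripper_to(.085)
robot.move_linear([*D,.114],velocity=.12); st("at")
robot.gripper_to(.03); st("grip")
robot.move_linear([*D,.16],velocity=.07)
robot.move_linear([*D,.28],velocity=.2); st("up")
robot.move_ptp([*J,.28],R)
robot.move_linear([*J,.135],velocity=.15)
print(robot.move_linear([*J,.1125],velocity=.02,threshold=4)); st("down")
robot.gripper_to(.08); st("rel")
robot.move_linear([*J,.20],velocity=.1)
robot.move_linear([.62,-.12,.32],velocity=.2); robot.pause(.3)
st();shot("wrist","e1")
robot.move_ptp([.62,-.0,.32],R); robot.pause(.3); shot("wrist","e2")
robot.move_ptp([.43,.15,.30],R); robot.pause(.3); shot("top","et"); shot("scene","es"); st()
E
sed 's/"w_bay1"/"e1"/;s/"w_bay2"/"e2"/;s/"top2"/"et"/;s/!="top2"/!="et"/;s/=="w_bay2"/=="e2"/' meas.py > meas2.py; sed -i 's/n=="w_bay2"/n=="e2"/' meas2.py; python3 meas2.py
python3 - <<'E'
import cv2,numpy as np
a=[cv2.imread(f"pics/{n}.png") for n in ["e1","e2","et","es"]]
cv2.imwrite("pics/em.png",cv2.resize(np.vstack([np.hstack(a[:2]),np.hstack(a[2:])]),(800,600)))
E
```

```text
at t52.8 [0.422  0.1493 0.1145] open 0.0848 F [ 0.1 -0.3  0.2]
grip t53.3 [0.4218 0.1492 0.1141] open 0.0607 F [ 0.  -2.   4.9]
up t54.9 [0.4212 0.1489 0.2789] open 0.0604 F [-0.3  0.2 -1.4]
True
down t58.1 [ 0.5869 -0.1065  0.1151] open 0.0602 F [-1.1 -1.3  6.3]
rel t58.6 [ 0.5863 -0.1064  0.1145] open 0.0798 F [1.1 0.5 0.1]
 t60.7 [ 0.6197 -0.12    0.3194] open 0.0803 F [0.2 0.2 0.3]
 t63.0 [0.4302 0.1499 0.2999] open 0.0799 F [-0.1  1.4 -0.6]
e1 jar [ 0.588  -0.1063  0.0293] 0.00028 [265.  224.3]
  vial [205.1 212.5] [ 0.5892 -0.0261  0.083 ]
e2 jar [ 0.5876 -0.1044  0.0305] 0.00025 [365.9 225. ]
  vial [296. 213.] [ 0.5891 -0.0263  0.083 ]
et jar [ 0.5862 -0.1051  0.0292] 0.0005 [317.6 199.1]
  vial [283.4 200.8] [ 0.5886 -0.0255  0.083 ]
jar (array([ 0.58663055, -0.10568887,  0.12793562]), [np.float64(0.38113409688484445), np.float64(0.21314380962754437), np.float64(0.16727649310307932)]) [ 0.58672769 -0.10572376  0.12755915] [ 0.58664351 -0.10531672  0.1288737 ] [ 0.58612032 -0.10606062  0.12648055]
vial (array([ 0.58885451, -0.02591649,  0.08210266]), [np.float64(0.05884254707697991), np.float64(0.3251007708187627), np.float64(0.17166546832803906)]) [ 0.58880078 -0.02561793  0.08139535] [ 0.58882325 -0.02592496  0.08221697] [ 0.58929584 -0.0262474   0.08359363]
```

View pics/em.png

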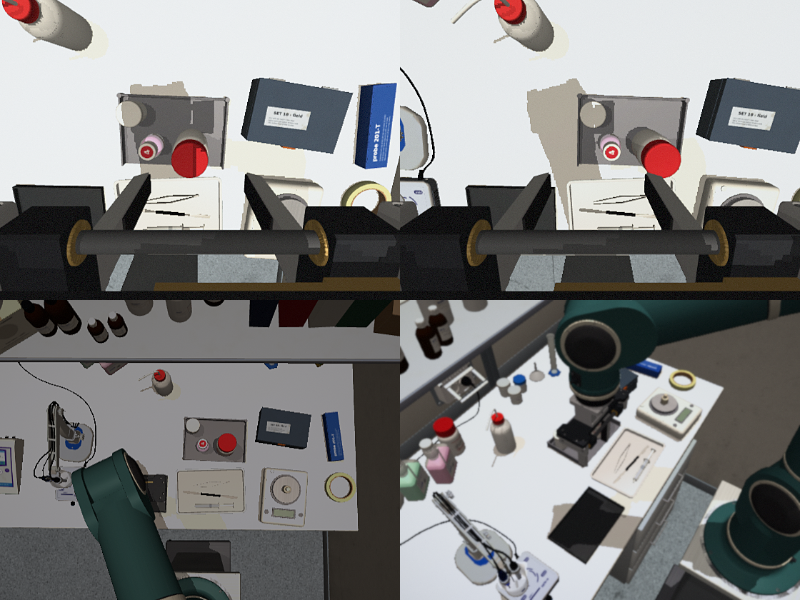

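The final views show the jar and vial back in the bay within about 1 mm of their start positions. The pot hasn't moved, and the weight is on the pan (285,490 in the montage). The arm is clear, so I'm handing in.

```bash
python3 -c "
from h import *
robot.sign_off(); st()"
```

```text
the job is handed in; nothing more can be done
the job is handed in; nothing more can be done
```

I moved the jar and then the vial into the dark tray, stood the weight on the balance pan, and put the vial and then the jar back in the bay. I handed the job in at about 63 s of the 125 s allowed. `sign_off` gives no verdict, so what follows is from my own checks.

- **Jar and vial:** measured again from three views at the end, both are upright within about 1 mm of where they started. The jar moved from (0.5868, -0.1063) to (0.5866, -0.1057) and the vial from (0.5887, -0.0261) to (0.5889, -0.0259).
- **Weight:** just after release, the knob was within about 1 px (under 1 mm) of where it should appear for the pan centre. In the last top view the weight is still on the pan.
- **Pot:** it looks unmoved and upright in every later picture, but I did not re-measure its position at the end.
- **Heights:** the touchdown heights agreed with the measured floors of the tray and bay and with the height of the pan. The two-view estimates of the tops were about 1–4 mm below the heights given in the text, with the jar and the weight's knob furthest off.
- **Discarded readings:** my first jar fit in one view was wrong because the crop cut off part of the cap, and I redid it. One tray corner was spoilt in one view, so I left out that reading.

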